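# Rack the blue tasting plate at the bakery counter

### The arm

A 6-joint arm with a two-finger parallel gripper is mounted at the origin on the work surface. World frame = base frame: x ahead of the robot, y to its left, z up, the work surface at z = 0. Lengths are in m, angles in rad, forces in N, time in s.
With the tool pointing down it reaches from about 0.4 to 0.925 m from the base axis. Payload 3.4 kg.
Tool frame: the origin (TCP) lies midway between the tips of the shut fingers; the grasp point (between the pads) lies 19 mm behind it (arm.hold_point_z is the distance from the TCP to the grasp point, in m); z points along the fingers, y is the line along which they close (so a half turn about z gives the same grasp; the last joint's range is limited). The gripper opens to 85 mm and grips with 20 to 120 N. Pads are 22 mm wide; open, the fingers measure 114 mm over their backs; the gripper's body (76 mm by 85 mm) begins 54 mm behind the grasp point. The pads swing forward as they close: fully open they stand 13 mm farther back than shut.
Start: joints at [1.046, 0.307, 1.506, -0, 1.328, -0.073], TCP at [0.251, 0.517, 0.231] pointing down, gripper open.
Joint ranges: [-3.12, 3.12], [-1.05, 2.28], [0.14, 2.33], [-1.42, 4.57], [0.1, 2.73], [-2.68, 2.68]. Speed limits (rad/s): [2.57, 2.57, 3.14, 3.14, 3.14, 3.14].

### API

Orientations are given as a 3x3 rotation matrix whose columns are the frame's x, y, z axes.
In Python, from bench import state, imaging, ticket, arm gives the robot as it stands.
- The arm moves only by the tool drive_tool, never from a script. Its argument "motion" is text: rows parted by semicolons, each of 7 numbers parted by spaces: the shift along the world's x, y, z in mm, then the turn, a rotation vector about the world's x, y, z in degrees, then the finger opening in mm, from 0 to 85.4. A call has 1 to 8 rows; each row is the pose to reach, as a shift and turn from the pose commanded when the call began; what a row does not reach only later rows make up. A row lasts 1/12 s, in which the tool goes at most 41.7 mm and 7.16 degrees, less where a joint would pass 70% of its speed; a pose out of reach is approached as far as the arm can. A call with a gripper value outside its range is refused whole. The fingers move at their own pace and stop on an object; "squeeze" is the grip in N (left out, the last holds). Time passes only in rows, so rows that repeat a pose let the fingers close. It gives the time, the measured TCP pose, the force, the opening and the grip force at its end, in the units of the state.
- state(): the state, without advancing time (a new reading comes with each control period).
- imaging.grab_frame(name): name is "side" or "top" or "wrist"; returns a dict with "image" (420x560x3 uint8, red, green, blue), "K" (3x3 intrinsics, pixels), "R" (3x3) and "t" (3): a world point X has camera coordinates R X + t. Camera axes: x right, y down, z forward; pixel columns grow to the right and rows downward; lengths in m; the calibration is good to about 2 mm. A picture is of the moment at which its call begins. There is no depth.
- ticket.job_done(): hands the job in; it is judged then, once.
The state is a dict: "t": time; "qpos": joint angles; "joint_vel": joint speeds; "tau": joint torques, N m; "eef_pos": TCP position; "tcp_rot": TCP orientation; "wrist_force": force on the tool from outside, world axes, zero at the start; "wrist_torque": the same for the moment, N m; "opening": opening from 0.0 (shut) to 1.0 (fully open); "grip_force": force on a finger pad.
Only numpy, scipy, OpenCV 4.12 (cv2) and the standard library are available. Lean on these libraries where they do the work, as an engineer would, in place of code of your own. Each camera call takes 0.05 s, during which the arm holds its last target. There are 200 camera calls.

### The job

Take the blue tasting plate off the easels on the bakery counter and stand it upright in the empty slot at the end of the white wooden plate rack, between the close-set tines like the plates already there, lowered until it rests on the rails (within about a centimetre) before you let go. Leave the brown and the white plate on the easels where they are.

Things in the scene. Friction and masses are not known exactly. Their poses are not given: they have to be found in the camera images.
- blue_plate: Blue flat round plate, 120 mm across, 10 mm thick, 0.25 kg; origin at its centre, x axis its normal. Starts on one of three fixed easels 135 mm apart, leaning 20 degrees from vertical, top towards the robot, centre 99 mm above the counter, its z axis pointing to the top of the rim. Easel prongs 30 to 42 mm either side of its middle reach 14 mm above its centre: the rim's top is free on both faces.
- free_slot (a point): Empty end slot of a fixed white rack: the point for a seated plate's centre, 76 mm above the counter. z up; y level, along the seated plate's normal (either way). Rails at x +-38 mm, tops 24 mm above the counter, 60 mm clear between. Tines 8 mm thick at x +-38, y +-17 mm, tops 86 mm above the counter; a let-go plate leans up to 15 degrees on them. Like plates stand in slots at y -95 and -190 mm.
- brown_plate: Brown plate of the same size and make on another of the easels, to be left there; origin and axes as for the blue plate.
- white_plate: White plate of the same size and make on another of the easels, to be left there; origin and axes as for the blue plate.
Mind the look-alikes: they are no part of the job. Of the things that look like the blue_plate, the middle-sized one is meant.

How it is judged:
By the outcome, as a careful person would: the job done as asked, in the order asked, and still so for the second after the job is handed in, with the robot touching nothing.
It also fails if it takes over 40 s, if anything falls off the work surface, if the arm or the gripper's body presses on something with over 40 N, if the wrist force passes 120 N, or if a joint passes its speed limit or range.

## Working session

There is one attempt and no reset: what is moved stays moved. The work goes in short steps, Python scripts to look and compute and a tool call to move; the robot and the scene stay as the last step left them, time stands still between calls to the robot, and variables do not carry over. Pictures are saved under pics/ and viewed, at most 10 in all, crops included, and the job is handed in when it is done.

Besides the shell and the picture viewer there is one more tool, called as name(argument=value, ...) on one line, values as JSON. drive_tool: Moves the arm, as the interface text tells. Its arguments: {"type":"object","properties":{"motion":{"type":"string"},"squeeze":{"type":"number"}},"required":["motion"]}

```bash
ls; mkdir -p pics; python3 - <<'E'
from bench import state, imaging, ticket, arm
import cv2,numpy as np,pickle
F={}
for n in("side","top","wrist"):
    f=imaging.grab_frame(n);F[n]=f
    print(n,f["K"].round(1).tolist(),f["R"].round(3).tolist(),f["t"].round(3).tolist())
pickle.dump(F,open("f0.pkl","wb"))
cv2.imwrite("pics/side0.png",F["side"]["image"][:,:,::-1]);cv2.imwrite("pics/top0.png",F["top"]["image"][:,:,::-1])
print(state(),arm.hold_point_z,[a for a in dir(arm) if a[0]!='_'])
E
```

```text
pics
side [[533.8, 0.0, 276.4], [0.0, 533.8, 212.2], [0.0, 0.0, 1.0]] [[-0.998, -0.06, 0.012], [-0.045, 0.595, -0.803], [0.041, -0.802, -0.596]] [0.576, 0.037, 1.134]
top [[384.9, 0.0, 281.8], [0.0, 384.9, 208.7], [0.0, 0.0, 1.0]] [[-0.028, -0.999, -0.022], [-0.997, 0.029, -0.075], [0.075, 0.02, -0.997]] [0.119, 0.559, 0.83]
wrist [[362.8, 0.0, 282.4], [0.0, 362.8, 209.4], [0.0, 0.0, 1.0]] [[0.437, 0.9, -0.002], [0.869, -0.421, 0.26], [0.233, -0.115, -0.966]] [-0.574, -0.033, 0.378]
{'t': 0.15, 'qpos': array([ 1.04546785e+00,  3.07396071e-01,  1.50730980e+00,  4.28100776e-05,
        1.32838615e+00, -7.35008931e-02]), 'joint_vel': array([ 1.41857851e-04, -3.07747785e-03, -3.23884409e-03,  1.06287464e-03,
       -1.27528655e-03,  4.53419775e-05]), 'tau': array([ 1.31344892e-03, -4.57974958e+01, -2.52220935e+01, -2.32353723e-04,
        8.44006310e-03,  4.43982822e-05]), 'eef_pos': array([0.25081354, 0.51687042, 0.23061953]), 'tcp_rot': array([[-8.99646101e-01,  4.36619139e-01, -7.87886097e-04],
       [ 4.36619823e-01,  8.99645208e-01, -1.27635511e-03],
       [ 1.51536882e-04, -1.49227459e-03, -9.99998875e-01]]), 'wrist_force': array([ 0.526265  ,  0.89729101, -0.66709464]), 'wrist_torque': array([ 0.00307149,  0.02795839, -0.0171826 ]), 'grip_force': 0.0, 'opening': 0.9991236588574306} 0.0187 ['Unreachable', 'hold_point_z']
```

View pics/side0.png

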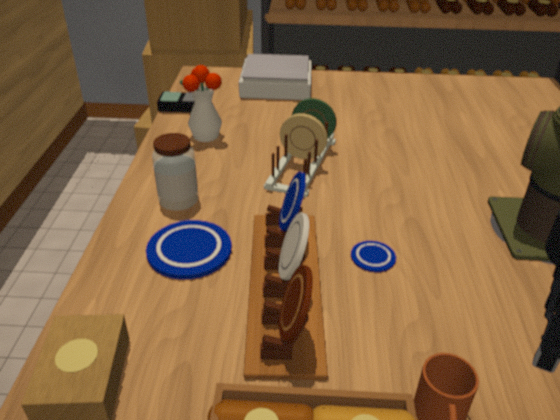

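View pics/top0.png

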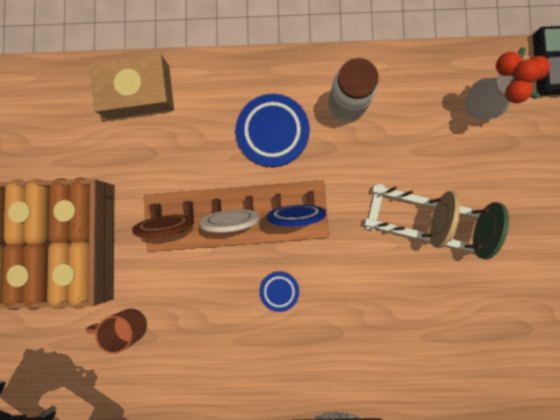

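The top view shows three blue plates: a large one flat at (272,130), a small one flat at (279,291), and the one on the easel at (296,215), which is mid-sized and the target. In the side view that plate is at (292,200). The free slot is the rack's near end, around (385,207) in the top view.

```bash
cat > h.py <<'E'
import numpy as np,cv2,pickle
def ray(f,p):
    d=f["R"].T@np.linalg.solve(f["K"],[p[0],p[1],1]);return -f["R"].T@f["t"],d
def onz(f,p,z):
    c,d=ray(f,p);return c+d*(z-c[2])/d[2]
def tri(fa,pa,fb,pb):
    A=[];b=[]
    for f,p in((fa,pa),(fb,pb)):
        c,d=ray(f,p);d=d/np.linalg.norm(d);P=np.eye(3)-np.outer(d,d);A.append(P);b.append(P@c)
    X=np.linalg.lstsq(np.vstack(A),np.hstack(b),rcond=None)[0]
    return X
def proj(f,X):
    q=f["K"]@(f["R"]@np.asarray(X)+f["t"]);return q[:2]/q[2]
def blobs(f,lo,hi,amin=60):
    h=cv2.cvtColor(f["image"],cv2.COLOR_RGB2HSV);m=cv2.inRange(h,lo,hi)
    m=cv2.morphologyEx(m,cv2.MORPH_CLOSE,np.ones((5,5)))
    return [c for c in cv2.findContours(m,0,2)[0] if cv2.contourArea(c)>amin]
E
python3 - <<'E'
from h import *
F=pickle.load(open("f0.pkl","rb"))
t,s=F["top"],F["side"]
for n in("top","side"):
    for c in blobs(F[n],(105,120,40),(130,255,255)):
        h=cv2.convexHull(c);print(n,cv2.fitEllipse(h),cv2.boundingRect(c))
    for c in blobs(F[n],(0,0,150),(180,70,255)):
        print(" w",n,cv2.minAreaRect(c),cv2.boundingRect(c),cv2.contourArea(c))
a=cv2.resize(t["image"][165:265,240:520],None,fx=2.8,fy=2.8,interpolation=2)
b=cv2.resize(s["image"][85:245,240:350],None,fx=2,fy=2,interpolation=2)
b=cv2.copyMakeBorder(b,0,0,0,a.shape[1]-b.shape[1],0)
cv2.imwrite("pics/crop0.png",np.vstack([a,b])[:,:,::-1])
E
```

```text
top ((278.8197021484375, 291.18621826171875), (37.76762771606445, 38.4678955078125), 173.75750732421875) (260, 272, 38, 39)
top ((295.6670837402344, 215.55885314941406), (19.072181701660156, 59.05394744873047), 85.75593566894531) (268, 206, 57, 20)
top ((272.0448913574219, 129.99258422851562), (71.31546020507812, 72.29450225830078), 67.52934265136719) (236, 95, 73, 71)
 w top ((279.0, 291.0), (30.0, 30.0), 90.0) (264, 276, 31, 31) 723.0
 w top ((453.4411926269531, 242.73532104492188), (13.824529647827148, 7.033533096313477), 14.03624439239502) (446, 239, 15, 9) 68.5
 w top ((231.00286865234375, 226.26876831054688), (8.743288040161133, 53.90427780151367), 81.25383758544922) (204, 218, 54, 14) 238.0
 w top ((396.26470947265625, 211.55882263183594), (56.51039123535156, 46.74851989746094), 12.528807640075684) (365, 184, 64, 53) 804.0
 w top ((272.5, 129.0), (54.0, 55.0), 90.0) (245, 102, 56, 55) 2329.0
 w top ((279.5, 26.0), (52.0, 559.0), 90.0) (0, 0, 560, 53) 23291.0
side ((372.9505310058594, 256.0587463378906), (29.50401496887207, 44.20226287841797), 100.97615814208984) (351, 241, 44, 31)
side ((188.52867126464844, 249.2779541015625), (57.52323913574219, 85.19214630126953), 82.94876098632812) (147, 221, 84, 58)
side ((292.0738525390625, 201.14976501464844), (17.351865768432617, 62.05378723144531), 18.785921096801758) (279, 172, 26, 59)
 w side ((188.5, 245.5), (41.0, 63.0), 90.0) (157, 225, 64, 42) 2006.5
 w side ((302.5, 235.5), (45.0, 11.0), 90.0) (297, 213, 12, 46) 213.5
 w side ((281.92303466796875, 176.11538696289062), (21.63330841064453, 34.66876220703125), 33.6900634765625) (264, 156, 25, 34) 169.0
 w side ((42.756874084472656, 267.8096923828125), (55.44004440307617, 282.2941589355469), 28.123733520507812) (0, 153, 134, 253) 10880.5
 w side ((274.8666687011719, 68.85120391845703), (71.05711364746094, 28.364898681640625), 1.6602823734283447) (239, 54, 72, 31) 1372.5
```

View pics/crop0.png

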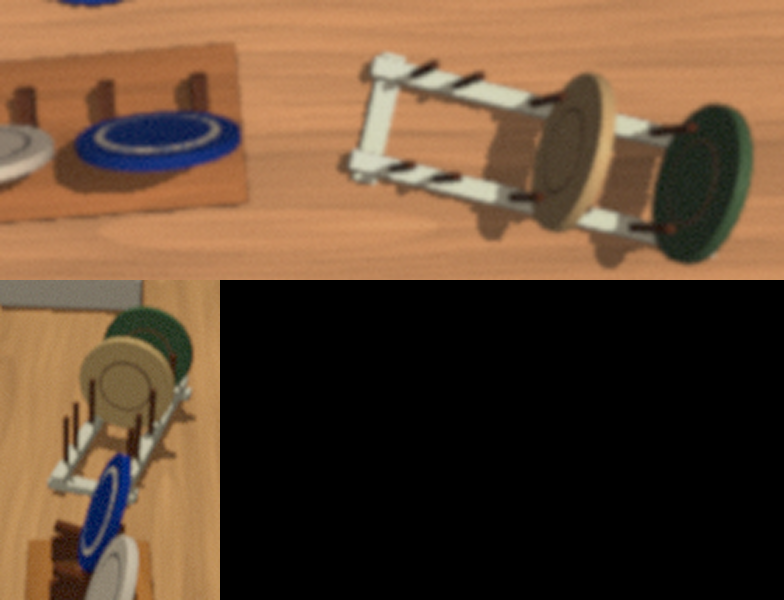

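The crop confirms the blue easel plate, with its top rim free. The rack's end slot lies between brown tine tops at about (396,188), (412,192), (388,224) and (404,228) in full top-view pixels.

```bash
python3 - <<'E'
from h import *
F=pickle.load(open("f0.pkl","rb"))
t,s=F["top"],F["side"]
np.set_printoptions(precision=4,suppress=True)
P=onz(t,(295.67,215.56),.099);print("plate onz",P,"tri",tri(t,(295.67,215.56),s,(292.07,201.15)))
a=np.radians(-4.24);d=np.array([np.cos(a),np.sin(a)])*29
A=onz(t,np.array([295.67,215.56])+d,.099);B=onz(t,np.array([295.67,215.56])-d,.099)
print("major",A,B,np.linalg.norm(A-B),np.degrees(np.arctan2(*(B-A)[[0,1]])))
# other plates (white, brown) by color for row
img=t["image"];hsv=cv2.cvtColor(img,cv2.COLOR_RGB2HSV)
for c in blobs(t,(0,0,110),(180,80,255)):
    if 190<cv2.boundingRect(c)[0]<215: e=cv2.fitEllipse(cv2.convexHull(c));print("white",e,onz(t,e[0],.099))
# board edges
E=[onz(t,(240+x/2.8,165+y/2.8),.02) for x,y in((0,62),(235,43))];print("board dir",np.degrees(np.arctan2(*(E[0]-E[1])[[0,1]])))
# tines: tops
T={k:onz(t,(240+x/2.8,165+y/2.8),.086) for k,(x,y) in dict(U1=(436,65),U2=(483,75),L1=(413,164),L2=(459,176)).items()}
Bs={k:onz(t,(240+x/2.8,165+y/2.8),.024) for k,(x,y) in dict(U1=(412,80),U2=(452,88),L1=(388,170),L2=(428,180)).items()}
for Q in(T,Bs):
    c=sum(Q.values())/4;print(c,{k:v[:2].round(3) for k,v in Q.items()})
    n=(Q["U2"]+Q["L2"]-Q["U1"]-Q["L1"])/2;w=(Q["U1"]+Q["U2"]-Q["L1"]-Q["L2"])/2
    print("n",n,np.linalg.norm(n),"w",w,np.linalg.norm(w),"n yaw",np.degrees(np.arctan2(n[1],n[0])),"w yaw",np.degrees(np.arctan2(w[1],w[0])))
# check in side view
c=(sum(T.values())/4)
print({k:proj(s,v) for k,v in T.items()})
q=sum(T.values())/4;
E
```

```text
plate onz [0.5415 0.074  0.099 ] tri [0.5422 0.074  0.0972]
major [0.5441 0.0159 0.099 ] [0.5388 0.1323 0.099 ] 0.11645684689133644 -2.5998610875390846
white ((228.94253540039062, 220.64407348632812), (21.50841522216797, 60.48900604248047), 82.41150665283203) [0.5351 0.2086 0.099 ]
board dir -2.9047871170968453
[ 0.5519 -0.1384  0.086 ] {'U1': array([ 0.592, -0.132]), 'U2': array([ 0.584, -0.166]), 'L1': array([ 0.521, -0.112]), 'L2': array([ 0.511, -0.144])}
n [-0.009  -0.0331  0.    ] 0.03433205930853331 w [ 0.0723 -0.0206  0.    ] 0.07515228538706963 n yaw -105.16291025299897 w yaw -15.920569524960998
[ 0.5493 -0.1342  0.024 ] {'U1': array([ 0.588, -0.13 ]), 'U2': array([ 0.581, -0.161]), 'L1': array([ 0.518, -0.108]), 'L2': array([ 0.51 , -0.138])}
n [-0.008  -0.0308  0.    ] 0.03181297002822322 w [ 0.0709 -0.0221  0.    ] 0.07423150983487815 n yaw -104.49070276933044 w yaw -17.35768886174624
{'U1': array([273.5056, 151.8178]), 'U2': array([278.0224, 144.6598]), 'L1': array([304.9044, 157.6511]), 'L2': array([309.3513, 150.49  ])}
```

```bash
cat >> h.py <<'E'
from scipy.spatial.transform import Rotation as Ro
C=np.array([.5418,.074,.0985]);yaw=np.radians(2.7);lean=np.radians(20)
nh=np.array([np.cos(yaw),np.sin(yaw),0]);ez=np.array([0,0,1.])
u=np.cos(lean)*ez-np.sin(lean)*nh
n=np.cos(lean)*nh+np.sin(lean)*ez
Rg=np.column_stack([np.cross(n,-u),n,-u])
ys=np.radians(75);yv=np.array([np.cos(ys),np.sin(ys),0])
Rs=np.column_stack([np.cross(yv,-ez),yv,-ez]);S=np.array([.550,-.136,.076])
def to(st,p,R):
    print("shift mm",((p-st["eef_pos"])*1000).round(1),"rotvec deg",Ro.from_matrix(R@st["tcp_rot"].T).as_rotvec(degrees=True).round(2))
E
python3 - <<'E'
from h import *
from bench import state
s=state();to(s,C+.124*u,Rg);print(C+.124*u,u)
E
```

```text
shift mm [ 248.6 -444.9  -15.6] rotvec deg [ 11.59 -17.6  -60.76]
[0.49943658 0.07200219 0.21502188] [-0.34164046 -0.01611136  0.93969262]
```

drive_tool(motion="0 0 0 0 0 0 45; 248.6 -444.9 -15.6 11.59 -17.6 -60.76 45; 248.6 -444.9 -15.6 11.59 -17.6 -60.76 45; 248.6 -444.9 -15.6 11.59 -17.6 -60.76 45; 248.6 -444.9 -15.6 11.59 -17.6 -60.76 45; 248.6 -444.9 -15.6 11.59 -17.6 -60.76 45; 248.6 -444.9 -15.6 11.59 -17.6 -60.76 45; 248.6 -444.9 -15.6 11.59 -17.6 -60.76 45")

```text
t: 0.82
eef_pos: [0.3935, 0.2608, 0.2225]
tcp_rot: [[-0.273, 0.922, 0.273], [0.961, 0.271, 0.045], [-0.033, 0.275, -0.961]]
wrist_force: [1.2, 0.0, 0.0]
opening: 0.526
grip_force: 0.0
```

```bash
python3 - <<'E'
from h import *
from bench import state
s=state();to(s,C+.124*u,Rg)
E
```

```text
shift mm [ 106.  -188.8   -7.5] rotvec deg [  2.49  -3.68 -13.09]
```

drive_tool(motion="100 -178 -7 2.5 -3.7 -13.1 45; 100 -178 -7 2.5 -3.7 -13.1 45; 100 -178 -7 2.5 -3.7 -13.1 45; 100 -178 -7 2.5 -3.7 -13.1 45; 100 -178 -7 2.5 -3.7 -13.1 45; 100 -178 -7 2.5 -3.7 -13.1 45; 100 -178 -7 2.5 -3.7 -13.1 45; 100 -178 -7 2.5 -3.7 -13.1 45")

```text
t: 1.48
eef_pos: [0.4927, 0.0845, 0.215]
tcp_rot: [[-0.051, 0.939, 0.339], [0.999, 0.048, 0.017], [-0.0, 0.339, -0.941]]
wrist_force: [-0.8, -0.2, -0.2]
opening: 0.531
grip_force: 0.0
```

```bash
python3 - <<'E'
from h import *
from bench import state,imaging
s=state();to(s,C+.124*u,Rg)
w=imaging.grab_frame("wrist");pickle.dump(w,open("w1.pkl","wb"))
im=w["image"].copy()
for a in np.linspace(0,2*np.pi,24):
    X=C+.06*(np.cos(a)*u+np.sin(a)*np.cross(n,u))
    for k,col in((.005,(255,0,0)),(-.005,(0,255,0))):
        cv2.circle(im,tuple(int(v) for v in proj(w,X+k*n)),1,col,-1)
cv2.imwrite("pics/w1.png",im[:,:,::-1])
E
```

```text
shift mm [  6.7 -12.5   0. ] rotvec deg [ 0.04 -0.17 -0.2 ]
```

View pics/w1.png

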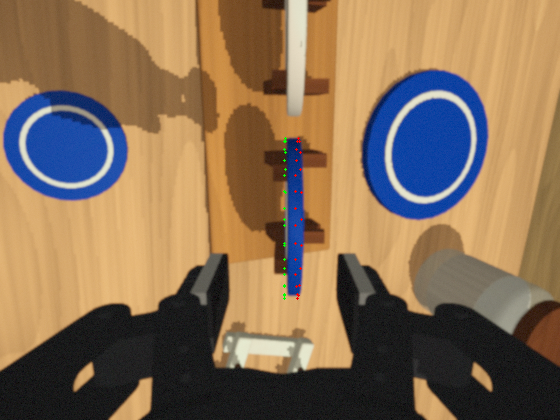

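The wrist view shows the plate edge-on from (294,137) to (294,296). My prediction agrees to about 2.5 px, or 1.5 mm towards +n, so I'll correct by that and descend along the plate.

```bash
sed -i 's/^Rg=/C=C+.0015*n\nRg=/' h.py; python3 - <<'E'
from h import *
from bench import state
s=state();to(s,C+.124*u,Rg);to(s,C+.024*u,Rg)
E
```

```text
shift mm [  8.4 -13.3   0.5] rotvec deg [ 0.04 -0.17 -0.31]
shift mm [ 42.6 -11.6 -93.4] rotvec deg [ 0.04 -0.17 -0.31]
```

drive_tool(motion="8.4 -13.3 0.5 0 -0.2 -0.3 45; 8.4 -13.3 0.5 0 -0.2 -0.3 45; 17 -13 -23 0 -0.2 -0.3 45; 25.5 -12.5 -46.5 0 -0.2 -0.3 45; 34 -12 -70 0 -0.2 -0.3 45; 42.6 -11.6 -93.4 0 -0.2 -0.3 45; 42.6 -11.6 -93.4 0 -0.2 -0.3 45; 42.6 -11.6 -93.4 0 -0.2 -0.3 45")

```text
t: 2.2
eef_pos: [0.5343, 0.0748, 0.1207]
tcp_rot: [[-0.049, 0.939, 0.34], [0.999, 0.047, 0.016], [-0.001, 0.34, -0.94]]
wrist_force: [-0.4, -0.2, 1.1]
opening: 0.524
grip_force: 0.0
```

```bash
python3 - <<'E'
from h import *
from bench import state,imaging
s=state();to(s,C+.024*u,Rg);print(s["wrist_force"])
w=imaging.grab_frame("wrist")
cv2.imwrite("pics/w2.png",w["image"][:,:,::-1])
E
```

```text
shift mm [ 0.8 -1.1  0.9] rotvec deg [ 0.06 -0.13 -0.13]
[-0.41184695 -0.19839108  1.13804582]
```

View pics/w2.png

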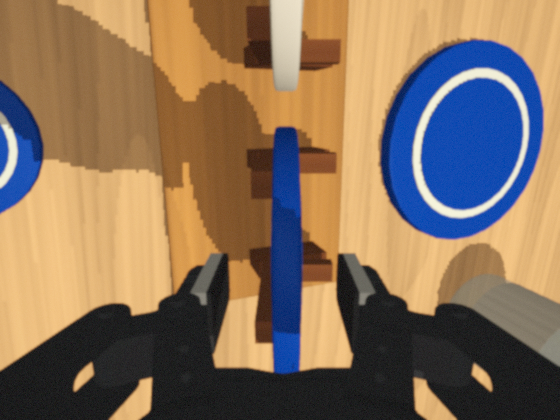

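The plate runs at column 286 and the pads at 228 and 338, so it is centred. Next I close the gripper.

drive_tool(motion="0 0 0 0 0 0 30; 0 0 0 0 0 0 18; 0 0 0 0 0 0 5; 0 0 0 0 0 0 5; 0 0 0 0 0 0 5; 0 0 0 0 0 0 5; 0 0 0 0 0 0 5; 0 0 0 0 0 0 5", squeeze=60)

```text
t: 2.92
eef_pos: [0.5365, 0.0733, 0.1234]
tcp_rot: [[-0.047, 0.937, 0.346], [0.999, 0.044, 0.016], [-0.001, 0.346, -0.938]]
wrist_force: [-3.7, 1.9, 7.5]
opening: 0.107
grip_force: 61.3
```

drive_tool(motion="-3.4 -0.2 9.4 0 0 0 5; -10.3 -0.5 28 0 0 0 5; -20.5 -1 56.4 0 0 0 5; -30.8 -1.5 84.6 0 0 0 5; -41 -2 113 0 0 0 5; -51 -2.5 141 0 0 0 5; -51 -2.5 141 0 0 0 5; -51 -2.5 141 0 0 0 5")

```text
t: 3.58
eef_pos: [0.4851, 0.0706, 0.2647]
tcp_rot: [[-0.047, 0.937, 0.347], [0.999, 0.044, 0.015], [-0.001, 0.347, -0.938]]
wrist_force: [-0.7, -0.5, -3.2]
opening: 0.106
grip_force: 59.9
```

```bash
python3 - <<'E'
from h import *
from bench import state,imaging
s=state();to(s,S+[0,0,.024+.15],Rs)
w=imaging.grab_frame("side")
cv2.imwrite("pics/s2.png",cv2.resize(w["image"][60:380,150:450],None,fx=1.8,fy=1.8)[:,:,::-1])
E
```

```text
shift mm [  64.9 -206.6  -14.7] rotvec deg [-13.58  16.96  71.51]
```

View pics/s2.png

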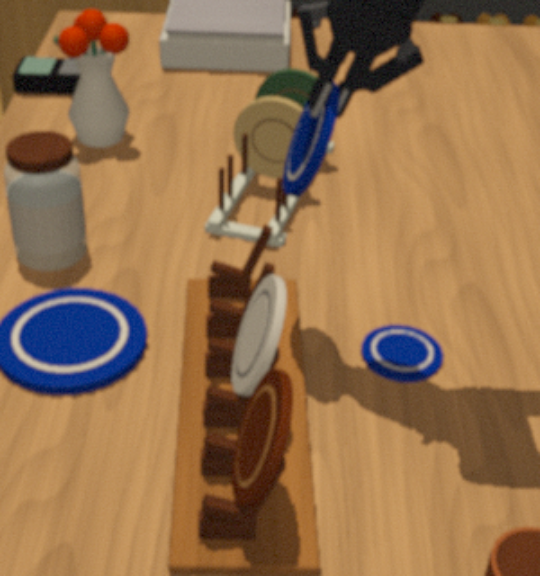

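The plate is held, hanging clear of the easels. Next I carry it to 150 mm above its seated height over the slot.

drive_tool(motion="16 -52 -4 -3.4 4.2 17.9 5; 16 -52 -4 -3.4 4.2 17.9 5; 32 -103 -7 -6.8 8.5 35.8 5; 32 -103 -7 -6.8 8.5 35.8 5; 32 -103 -7 -6.8 8.5 35.8 5; 48 -155 -11 -9.5 12 50 5; 48 -155 -11 -9.5 12 50 5; 48 -155 -11 -9.5 12 50 5")

```text
t: 4.3
eef_pos: [0.5335, -0.0882, 0.2487]
tcp_rot: [[-0.797, 0.597, 0.093], [0.603, 0.796, 0.048], [-0.045, 0.095, -0.994]]
wrist_force: [-0.4, -0.0, -2.3]
opening: 0.105
grip_force: 59.8
```

```bash
python3 - <<'E'
from h import *
from bench import state
s=state();to(s,S+[0,0,.024+.15],Rs)
E
```

```text
shift mm [ 16.5 -47.8   1.3] rotvec deg [-3.76  4.75 21.97]
```

drive_tool(motion="16.5 -47.8 1.3 -3.8 4.75 22 5; 16.5 -47.8 1.3 -3.8 4.75 22 5; 16.5 -47.8 1.3 -3.8 4.75 22 5; 16.5 -47.8 1.3 -3.8 4.75 22 5; 16.5 -47.8 1.3 -3.8 4.75 22 5; 16.5 -47.8 1.3 -3.8 4.75 22 5; 16.5 -47.8 1.3 -3.8 4.75 22 5; 16.5 -47.8 1.3 -3.8 4.75 22 5")

```text
t: 4.97
eef_pos: [0.5487, -0.1317, 0.253]
tcp_rot: [[-0.965, 0.261, 0.004], [0.261, 0.965, 0.003], [-0.003, 0.004, -1.0]]
wrist_force: [0.5, 0.4, -2.4]
opening: 0.106
grip_force: 59.9
```

```bash
python3 - <<'E'
from h import *
from bench import state,imaging
s=state();to(s,S+[0,0,.024+.15],Rs)
w=imaging.grab_frame("wrist");t=imaging.grab_frame("side");pickle.dump((w,t),open("w3.pkl","wb"))
im=w["image"].copy();sd=t["image"].copy()
def dot(f,im,X,c): cv2.circle(im,tuple(int(round(v)) for v in proj(f,X)),1,c,-1)
xs=np.array([np.sin(ys),-np.cos(ys),0])
for f,i in((w,im),(t,sd)):
    for a in(-.038,.038):
        for b in(-.017,.017):
            X=S+a*xs+b*yv; X[2]=.086; dot(f,i,X,(255,255,0)); X[2]=.024; dot(f,i,X,(0,255,255))
    c=s["eef_pos"]+.024*s["tcp_rot"][:,2]
    for a in np.linspace(0,2*np.pi,24): dot(f,i,c+.06*(np.cos(a)*s["tcp_rot"][:,0]+np.sin(a)*s["tcp_rot"][:,2]),(255,0,0))
sd=cv2.resize(sd[60:240,220:400],None,fx=7/3,fy=7/3)
cv2.imwrite("pics/w3.png",cv2.resize(np.hstack([im,sd]),(800,341),interpolation=3)[:,:,::-1])
E
```

```text
shift mm [ 1.3 -4.3 -3. ] rotvec deg [-0.18  0.24  0.13]
```

View pics/w3.png

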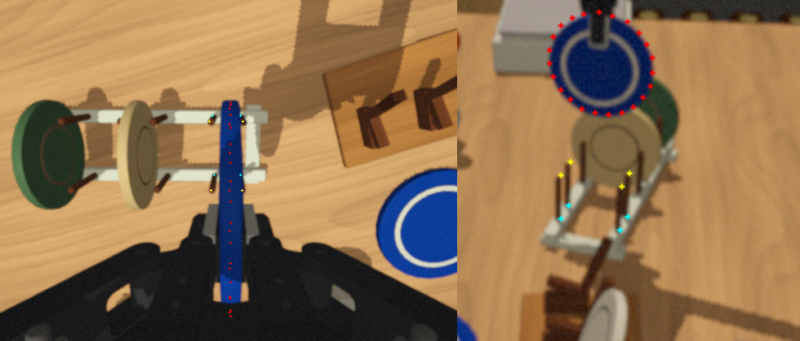

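```bash
python3 - <<'E'
from h import *
w,t=pickle.load(open("w3.pkl","rb"))
xs=np.array([np.sin(ys),-np.cos(ys),0])
im=cv2.resize(w["image"][120:250,220:340],None,fx=4,fy=4,interpolation=2)
sd=cv2.resize(t["image"][115:180,250:325],None,fx=4,fy=4,interpolation=2)
for f,i,o in((w,im,(220,120)),(t,sd,(250,115))):
    for a in(-.038,.038):
        for b in(-.017,.017):
            for z,c in((.086,(255,255,0)),(.024,(0,255,255))):
                X=S+a*xs+b*yv; X[2]=z; p=((proj(f,X)-o+.5)*4).astype(int); cv2.circle(i,tuple(int(v) for v in p),3,c,-1)
sd=cv2.copyMakeBorder(sd,0,im.shape[0]-sd.shape[0],0,0,0)
cv2.imwrite("pics/w4.png",np.hstack([im,sd])[:,:,::-1])
E
```

```text
(no output)
```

View pics/w4.png

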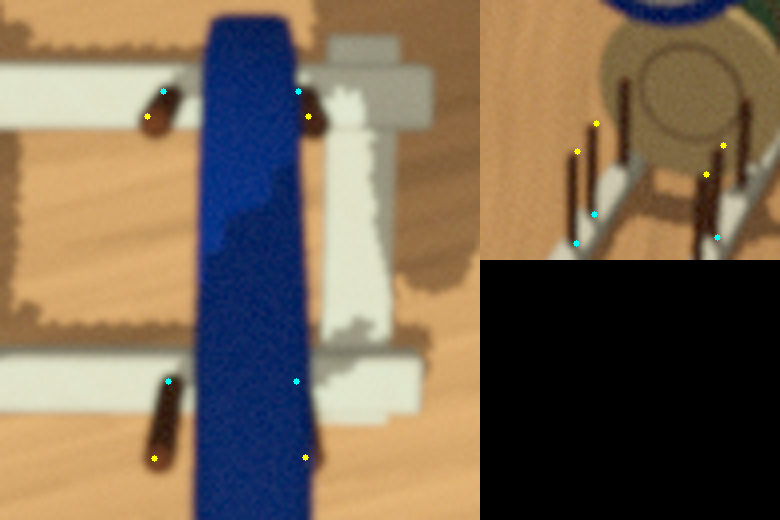

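Both views show the slot at about the predicted place. The tine tops sit about 9 crop px (2 mm) towards +y, so I shift the slot point by 2 mm and descend.

```bash
sed -i 's/S=np.array(\[.550,-.136,.076\])/S=np.array([.5505,-.134,.076])/' h.py; python3 - <<'E'
from h import *
from bench import state
s=state();to(s,S+[0,0,.024+.04],Rs)
E
```

```text
shift mm [   1.6   -2.2 -113.5] rotvec deg [-0.16  0.28  0.11]
```

drive_tool(motion="1.6 -2.2 0 -0.1 0.2 0.1 5; 1.6 -2.2 -20 -0.1 0.2 0.1 5; 1.6 -2.2 -40 -0.1 0.2 0.1 5; 1.6 -2.2 -60 -0.1 0.2 0.1 5; 1.6 -2.2 -80 -0.1 0.2 0.1 5; 1.6 -2.2 -97 -0.1 0.2 0.1 5; 1.6 -2.2 -113 -0.1 0.2 0.1 5; 1.6 -2.2 -113 -0.1 0.2 0.1 5")

```text
t: 5.73
eef_pos: [0.5487, -0.1337, 0.1373]
tcp_rot: [[-0.966, 0.259, -0.005], [0.259, 0.966, 0.003], [0.005, 0.001, -1.0]]
wrist_force: [0.5, 1.3, -2.2]
opening: 0.11
grip_force: 59.8
```

```bash
python3 - <<'E'
from h import *
from bench import state,imaging
s=state();to(s,S+[0,0,.024],Rs)
t=imaging.grab_frame("side");w=imaging.grab_frame("wrist")
a=cv2.resize(t["image"][90:200,240:350],None,fx=4,fy=4,interpolation=2)
b=cv2.resize(w["image"][100:320,200:360],None,fx=2,fy=2,interpolation=2)
cv2.imwrite("pics/s5.png",np.hstack([a,b])[:,:,::-1])
E
```

```text
shift mm [  1.8  -0.3 -37.3] rotvec deg [-0.16 -0.28 -0.01]
```

View pics/s5.png

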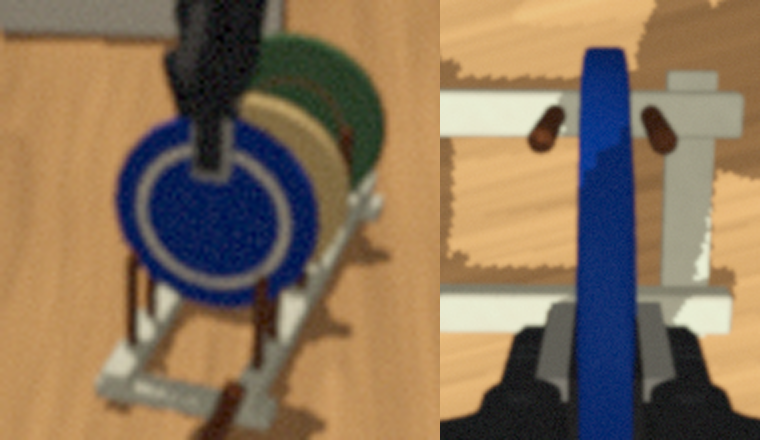

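The plate is centred between the tines (540 and 660, plate at 606). I lower it gently the rest of the way.

drive_tool(motion="1.5 0 -8 0 -0.2 0 5; 1.5 0 -16 0 -0.2 0 5; 1.5 0 -23 0 -0.2 0 5; 1.5 0 -28 0 -0.2 0 5; 1.5 0 -31 0 -0.2 0 5; 1.5 0 -33 0 -0.2 0 5; 1.5 0 -34 0 -0.2 0 5; 1.5 0 -34 0 -0.2 0 5")

```text
t: 6.5
eef_pos: [0.5525, -0.1343, 0.1061]
tcp_rot: [[-0.966, 0.258, 0.004], [0.258, 0.966, 0.001], [-0.004, 0.002, -1.0]]
wrist_force: [-1.0, -0.2, -2.6]
opening: 0.105
grip_force: 59.9
```

drive_tool(motion="-1 0 -1 0 0 0 5; -1 0 -2 0 0 0 5; -1 0 -3 0 0 0 5; -1 0 -4 0 0 0 5; -1 0 -4 0 0 0 5")

```text
t: 6.92
eef_pos: [0.5522, -0.1345, 0.1029]
tcp_rot: [[-0.966, 0.258, 0.006], [0.258, 0.966, 0.001], [-0.006, 0.002, -1.0]]
wrist_force: [-0.6, -0.6, 2.1]
opening: 0.112
grip_force: 60.6
```

drive_tool(motion="0 0 -0.5 0 0 0 5; 0 0 -1 0 0 0 5; 0 0 -1.5 0 0 0 5; 0 0 -1.5 0 0 0 5")

```text
t: 7.25
eef_pos: [0.5533, -0.1348, 0.1019]
tcp_rot: [[-0.966, 0.258, 0.008], [0.258, 0.966, -0.0], [-0.008, 0.002, -1.0]]
wrist_force: [0.9, -1.0, 4.4]
opening: 0.109
grip_force: 60.7
```

Contact has built up to about 7 N over the hanging weight, so the plate is seated. Now release and retreat straight up.

drive_tool(motion="0 0 0 0 0 0 14; 0 0 0 0 0 0 20; 0 0 0 0 0 0 28; 0 0 0 0 0 0 34; 0 0 0 0 0 0 34; 0 0 0 0 0 0 34; 0 0 0 0 0 0 34; 0 0 0 0 0 0 34", squeeze=20)

```text
t: 7.92
eef_pos: [0.5514, -0.1343, 0.1007]
tcp_rot: [[-0.966, 0.258, 0.004], [0.258, 0.966, 0.001], [-0.004, 0.002, -1.0]]
wrist_force: [0.4, 0.2, -0.5]
opening: 0.397
grip_force: 0.0
```

drive_tool(motion="0 0 5 0 0 0 34; 0 0 15 0 0 0 34; 0 0 35 0 0 0 34; 0 0 60 0 0 0 34; 0 0 90 0 0 0 34; 0 0 125 0 0 0 34; 0 0 150 0 0 0 34; 0 0 150 0 0 0 34")

```text
t: 8.58
eef_pos: [0.5552, -0.1354, 0.2584]
tcp_rot: [[-0.966, 0.258, 0.017], [0.258, 0.966, -0.003], [-0.017, 0.001, -1.0]]
wrist_force: [1.0, 0.1, 1.4]
opening: 0.401
grip_force: 0.0
```

```bash
python3 - <<'E'
from h import *
from bench import state,imaging
print(state()["eef_pos"],state()["wrist_force"],state()["opening"])
t=imaging.grab_frame("side");w=imaging.grab_frame("wrist")
a=cv2.resize(t["image"][90:330,230:350],None,fx=2.5,fy=2.5,interpolation=2)
b=cv2.resize(w["image"][20:320,100:400],(500,500))
b=cv2.copyMakeBorder(b,0,100,0,0,0)
cv2.imwrite("pics/s6.png",np.hstack([a,b])[:,:,::-1])
E
```

```text
[ 0.55516431 -0.1354499   0.25842523] [1.04061077 0.08218593 1.39977896] 0.40063874289640017
```

View pics/s6.png

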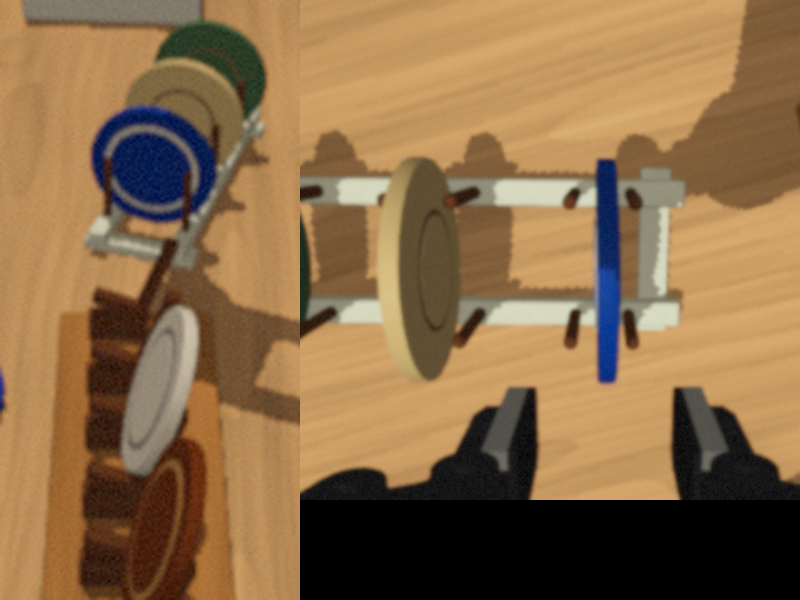

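The blue plate stands in the end slot between the tines, at (606,270) in the wrist crop. The white and brown plates haven't moved. I'll let the arm settle, then hand in.

drive_tool(motion="0 0 0 0 0 0 34; 0 0 0 0 0 0 34; 0 0 0 0 0 0 34; 0 0 0 0 0 0 34; 0 0 0 0 0 0 34; 0 0 0 0 0 0 34")

```text
t: 9.18
eef_pos: [0.5513, -0.1342, 0.2501]
tcp_rot: [[-0.966, 0.258, 0.003], [0.258, 0.966, 0.001], [-0.003, 0.002, -1.0]]
wrist_force: [-0.7, -1.4, -0.7]
opening: 0.398
grip_force: 0.0
```

```bash
python3 -c "
from bench import ticket;print(ticket.job_done())"
```

```text
the job is handed in; nothing more can be done
None
```

The blue plate from the easels now stands upright in the rack's empty end slot, lowered onto the rails before release; the brown and white plates are still on their easels, and I handed the job in at about 9 s (the hand-in gave no verdict).

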